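# Refit the roller of the library ladder

### The job

The roller of the rolling library ladder has to go back on its axle: thread the eight-sided wooden spacer onto the axle first, then the rubber-tyred wheel, then fit the brass cap over the axle's end, open side inwards. Push them fully home so that there are no gaps between them and the shoulder, let go, and leave the other things on the table where they are.

Things in the scene. Friction and masses are not known exactly. Their poses are not given: they have to be found in the camera images.
- rest: Fixed wooden rest, base 150 x 316 x 14 mm. Origin: centre of underside; x is the way the parts face, y along the rest, z up. At y = -108, 0, +108 mm a 36 mm wide, 50 mm long slat leans back 40 degrees from upright, top towards -x; the parts lie on the slats, on a ledge square to them with 6 mm lugs against rolling. Slat and ledge meet at x = 0, z = 40 mm. Fingers fit beside the parts.
- bracket: Fixed stub of the ladder's foot: dark steel base plate 120 x 100 x 14 mm, wooden upright 50 x 50 mm, 166 mm high, and a steel axle sticking out horizontally along the bracket's -x (roughly towards the rest). Origin: underside, under the upright; x from the axle's tip towards the upright, z up.
- axle_shoulder (a point): Point on the axle's centre line at the shoulder: the flat face of a 44 mm steel collar where the free axle begins. Same axes as the bracket: the free axle runs from here along -x. It is 140 mm above the table and 26 mm below the top of the upright; the upright's face stands 8 mm behind it.
- axle_tip (a point): Centre of the axle's free end, 87 mm from the shoulder along -x. The axle is 20 mm in diameter; its last 9 mm taper to 11 mm.
- spacer: Eight-sided pale wooden spacer, 64 mm across flats, 24 mm thick, 26 mm through bore; about 90 g. Origin: centre of the face that lies on the slope. Own z: bore axis, out of the slope (the rest's +x, 40 degrees up); own -x: up the slope (the rest's -x, 50 degrees up); own y along the rest. In any of the three places. Two flats face along the rest's y: grip it there. Either face may go first.
- spacer_mid (a point): Middle of the spacer, on the bore axis half-way through its thickness.
- wheel: Round wheel with grooved black rubber tyre, 64 mm in diameter, 30 mm thick, steel hub with 26 mm through bore; about 180 g. Origin: centre of the face that lies on the slope. Own z: bore axis, out of the slope (the rest's +x, 40 degrees up); own -x: up the slope (the rest's -x, 50 degrees up); own y along the rest. In any of the three places. Either face may go first.
- wheel_mid (a point): Middle of the wheel, on the bore axis half-way through its thickness.
- cap: Round brass end cap, 64 mm in diameter, 42 mm long, blind 26 mm bore 36 mm deep; about 220 g. Origin: centre of the closed end, which lies on the slope; the open mouth faces out. Own z: bore axis, out of the slope (the rest's +x, 40 degrees up); own -x: up the slope (the rest's -x, 50 degrees up); own y along the rest. In any of the three places. 
- cap_mouth (a point): Centre of the cap's open mouth (its rim plane), 42 mm from the closed end.
- book: Bystander: dark blue closed book lying flat, 116 x 168 x 35 mm. Origin at the centre of its underside.
- oiler: Bystander: amber oil bottle with a black cap, 48 mm in diameter, 110 mm high. Origin at the centre of its underside.
- screwdriver: Bystander: screwdriver lying flat, 190 mm long. Origin on its underside near mid-length.
- wrench: Bystander: steel wrench lying flat, 170 mm long. Origin on its underside near mid-length.
- mug: Bystander: white mug, 80 mm in diameter, 90 mm high. Origin at the centre of its underside.
- tin: Bystander: closed steel tin, 72 mm in diameter, 70 mm high. Origin at the centre of its underside.
- paperweight: Bystander: crown-shaped brass paperweight, 68 mm in diameter, 63 mm high. Origin at the centre of its underside.
Mind the look-alikes: they are no part of the job. Of the things like the spacer, leave any that is green; of the rest the larger one is meant. What is shaped like the cap but green is not meant.

How it is judged:
On the way, in this order (a step that is already met when the one before it is completed fails the run):
1. the spacer is threaded on the axle (its middle at least 25 mm past the tip) (x of spacer_mid in the frame of axle_shoulder between -0.062 and -0.008 m and y of spacer_mid in the frame of axle_shoulder between -0.007 and 0.007 m and z of spacer_mid in the frame of axle_shoulder between -0.008 and 0.007 m), for 0.2 s.
2. the wheel is threaded on the axle behind the spacer (its middle at least 20 mm past the tip) (all of step 1 and x of wheel_mid in the frame of axle_shoulder between -0.067 and -0.033 m and y of wheel_mid in the frame of axle_shoulder between -0.007 and 0.007 m and z of wheel_mid in the frame of axle_shoulder between -0.008 and 0.007 m), for 0.2 s.
3. the cap is over the axle's end, open side inwards (its mouth at least 15 mm past the tip) (all of step 2 and x of cap_mouth in the frame of axle_shoulder between -0.072 and -0.048 m and y of cap_mouth in the frame of axle_shoulder between -0.007 and 0.007 m and z of cap_mouth in the frame of axle_shoulder between -0.008 and 0.007 m), for 0.2 s.
At the end, for the whole second after the job is handed in: On the axle from the shoulder: spacer, wheel, cap, each within 7 mm of fully home (spacer middle 12, wheel middle 39, cap mouth 54 mm from the shoulder) and within 7 mm of its centre line (8 mm downwards), square within about 15 degrees, released and at rest (x of spacer_mid in the frame of axle_shoulder between -0.019 and -0.008 m and y of spacer_mid in the frame of axle_shoulder between -0.007 and 0.007 m and z of spacer_mid in the frame of axle_shoulder between -0.008 and 0.007 m and x of wheel_mid in the frame of axle_shoulder between -0.046 and -0.033 m and y of wheel_mid in the frame of axle_shoulder between -0.007 and 0.007 m and z of wheel_mid in the frame of axle_shoulder between -0.008 and 0.007 m and x of cap_mouth in the frame of axle_shoulder between -0.061 and -0.048 m and y of cap_mouth in the frame of axle_shoulder between -0.007 and 0.007 m and z of cap_mouth in the frame of axle_shoulder between -0.008 and 0.007 m and angle between the z axis of spacer and the x axis of bracket, either way round below 0.3 rad and angle between the z axis of each of wheel, cap and the x axis of bracket, either way round below 0.25 rad and linear speed of each of spacer, wheel, cap below 0.02 m/s); the robot touches nothing.
It fails at once if a bystander (book, oil bottle, screwdriver, wrench, mug, tin or paperweight) is pushed more than 40 mm from its place (distance of any of book, oiler, screwdriver, wrench, mug, tin, paperweight from where it was at the start of the episode above 0.04 m).
It also fails if it takes over 72 s, if anything falls off the work surface, if the arm or the gripper's body presses on something with over 40 N, if the wrist force passes 120 N, or if a joint passes its speed limit or range.

### The arm

A 7-joint arm with a two-finger parallel gripper is mounted at the origin on the work surface. World frame = base frame: x ahead of the robot, y to its left, z up, the work surface at z = 0. Lengths are in m, angles in rad, forces in N, time in s.
With the tool pointing down it reaches from about 0.425 to 0.875 m from the base axis. Payload 4.7 kg.
Tool frame: the origin (TCP) lies at the very end of the fingers, on their centre line; the grasp point (between the pads) lies 19 mm behind it; z points along the fingers, y is the line along which they close (so a half turn about z gives the same grasp; the last joint's range is limited). The gripper opens to 87 mm and grips with 3 to 60 N. Pads are 19 mm wide; open, the fingers measure 117 mm over their backs; the gripper's body (75 mm by 190 mm) begins 51 mm behind the grasp point.
Start: joints at [-1.145, 0.321, -0.07, 1.45, 0.023, 1.371, -0.057], TCP at [0.26, 0.596, 0.223] pointing down, gripper open.
Joint ranges: [-2.86, 2.86], [-0.3, 2.09], [-1.38, 1.24], [0.06, 2.45], [-1.56, 4.7], [0.09, 2.05], [-2.69, 2.69]. Speed limits (rad/s): [2.57, 2.57, 3.14, 3.14, 3.14, 3.14, 3.14].

### API

Orientations are given as a rotation vector (axis times angle).
In Python, from bench import ctrl gives the robot as it stands.
- The arm moves only by the shell command python3 -m jog 'ROWS' [FORCE]. ROWS is JSON, a list that holds one entry, the list of rows, each a list of 7 numbers: the shift along the tool's x, y, z in mm, then the turn, a rotation vector about the tool's x, y, z in degrees, then the finger opening in mm, from 0 to 87. A call has 1 to 10 rows; each row is the pose to reach, as a shift and turn from the pose commanded when the call began, along the tool's axes at that moment; what a row does not reach only later rows make up. A row lasts 1/10 s, in which the tool goes at most 50 mm and 8.59 degrees, less where a joint would pass 70% of its speed; a pose out of reach is approached as far as the arm can. A call with a gripper value outside its range is refused whole. The fingers move at their own pace and stop on an object; FORCE is the grip in N (left out, the last holds). Time passes only in rows, so rows that repeat a pose let the fingers close. It gives the time, the measured TCP pose, the force, the opening and the grip force at its end, in the units of the state.
- ctrl.get_state(): the state, without advancing time (a new reading comes with each control period).
- ctrl.get_image(name): name is "scene" or "side" or "wrist"; returns a dict with "image" (400x640x3 uint8, red, green, blue), "depth" (400x640 float32, m along the optical axis (not along the pixel's ray), 0 where there is no reading), "fov_y" (degrees; the focal length in pixels is half the picture's height over the tangent of half this angle, whatever the lens; pixels are square), "cx", "cy" (the principal point, pixels), "rvec" (rotation vector, rad) and "tvec" (3), from world to camera coordinates, as OpenCV has them. Camera axes: x right, y down, z forward; pixel columns grow to the right and rows downward; lengths in m; the calibration is good to about 2 mm. The wrist camera is an equidistant fisheye: a pixel r from the principal point sees the ray r / f radians off the axis. A picture is of the moment at which its call begins.
- ctrl.close_job(): hands the job in; it is judged then, once.
The state is a dict: "time": time; "joint_positions": joint angles; "qd": joint speeds; "joint_torque": joint torques, N m; "position": TCP position; "tool_rot": TCP orientation; "ft_force": force on the tool from outside, world axes, zero at the start; "torque": the same for the moment, N m; "grip_width": opening from 0.0 (shut) to 1.0 (fully open); "grip_force": force on a finger pad.
Only numpy, scipy, OpenCV 4.12 (cv2) and the standard library are available. Lean on these libraries where they do the work, as an engineer would, in place of code of your own. Each camera call takes 0.05 s, during which the arm holds its last target. There are 200 camera calls.

## Working session

There is one attempt and no reset: what is moved stays moved. The work goes in short steps, Python scripts to look and compute and a shell command to move; the robot and the scene stay as the last step left them, time stands still between calls to the robot, and variables do not carry over. Pictures are saved under pics/ and viewed, at most 10 in all, crops included, and the job is handed in when it is done.

```bash
mkdir -p pics; cat > h.py <<'E'
import numpy as np, cv2
from scipy.spatial.transform import Rotation as R
from bench import ctrl
def cam(n):
    d=ctrl.get_image(n); d['R']=cv2.Rodrigues(np.array(d['rvec'],float))[0]; d['t']=np.array(d['tvec'],float).ravel()
    d['f']=200/np.tan(np.radians(d['fov_y'])/2); return d
def cloud(d):
    v,u=np.mgrid[0:400,0:640]; z=d['depth']
    P=np.stack([(u-d['cx'])/d['f']*z,(v-d['cy'])/d['f']*z,z],-1)
    return (P-d['t'])@d['R']
def save(n,im): cv2.imwrite('pics/'+n,cv2.cvtColor(im,cv2.COLOR_RGB2BGR))
E
python3 - <<'E'
from h import *
for n in ('scene','side'):
    d=cam(n); save(n+'0.png',d['image']); np.savez(n+'0.npz',P=cloud(d),im=d['image'],z=d['depth'],R=d['R'],t=d['t'],f=d['f'],c=[d['cx'],d['cy']])
    print(n,-d['R'].T@d['t'],d['R'][2],d['f'])
s=ctrl.get_state();print(s)
E
```

```text
scene [ 1.46775674 -0.20557057  0.86841718] [-0.74030693  0.20927178 -0.63886694] 464.86564839997504
side [ 0.12847761 -0.34259273  0.84830717] [ 0.47515992  0.41481613 -0.77598365] 396.53862864853517
{'time': 0.1, 'joint_positions': array([-1.14487384,  0.32180815, -0.07010101,  1.45157775,  0.02260172,
        1.37080465, -0.05690747]), 'qd': array([-2.11009443e-04, -2.49143129e-03, -1.13654966e-04, -4.21924800e-03,
        6.75262640e-05,  1.40191804e-03,  1.43252109e-03]), 'joint_torque': array([-5.29092031e-04, -4.92572808e+01, -4.05883100e-01, -3.13400996e+01,
       -6.41327770e-02,  3.94183095e-02,  8.16325542e-05]), 'position': array([0.26001342, 0.59517071, 0.2215201 ]), 'tool_rot': array([-6.42213443e-01, -3.07496226e+00,  2.80938546e-03]), 'ft_force': array([0.83626667, 0.22152196, 0.30801879]), 'torque': array([-0.02531845, -0.01470833,  0.01681949]), 'grip_force': 0.0, 'grip_width': 0.9997613126904874}
```

View pics/scene0.png

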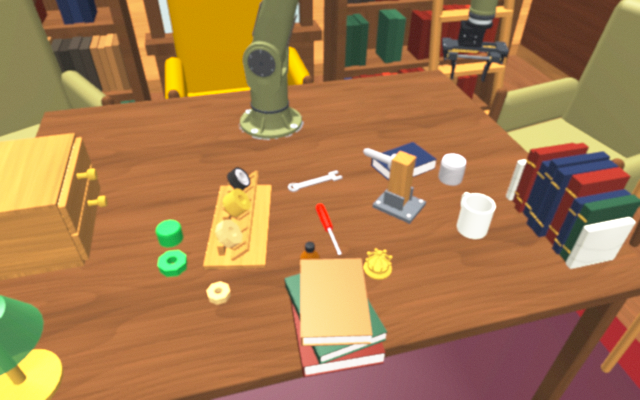

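View pics/side0.png

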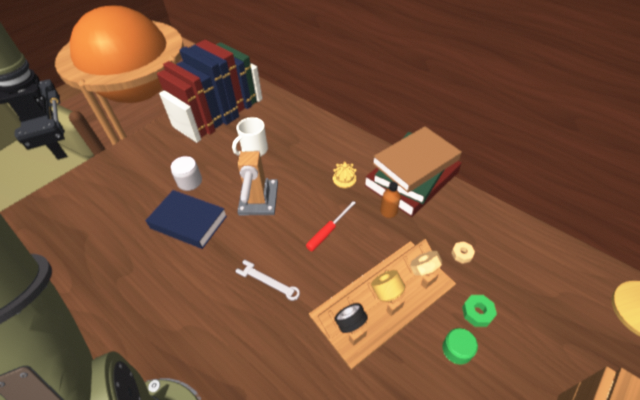

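The scene view shows the rest at (240,225), with the wheel at (238,178), cap at (235,202) and spacer at (230,233). The bracket upright is at (402,175), with the axle tip near (368,152) above the book. Side view: wheel (351,318), cap (388,285), spacer (426,262), axle tip about (245,190).

```bash
python3 - <<'E'
from h import *
A={n:np.load(n+'0.npz') for n in('scene','side')}
def pts(n,u0,u1,v0,v1):
    a=A[n]; P=a['P'][v0:v1,u0:u1].reshape(-1,3); I=a['im'][v0:v1,u0:u1].reshape(-1,3).astype(int)
    k=a['z'][v0:v1,u0:u1].ravel()>0; return P[k],I[k]
# rest base: z about 14mm
for n,b in(('scene',(195,285,165,275)),('side',(300,465,230,375))):
    P,I=pts(n,*b); m=(abs(P[:,2]-.014)<.004)&(I[:,0]>140)
    r=cv2.minAreaRect(P[m,:2].astype(np.float32)*1000); print(n,'rest',m.sum(),r, cv2.boxPoints(r).round().tolist())
# upright top and axle
for n,b in(('scene',(355,425,140,225)),('side',(230,285,145,220))):
    P,I=pts(n,*b); m=abs(P[:,2]-.166)<.004
    r=cv2.minAreaRect(P[m,:2].astype(np.float32)*1000); print(n,'top',m.sum(),r)
    m=abs(P[:,2]-.014)<.004;m&=(I.max(1)-I.min(1)<40)
    r=cv2.minAreaRect(P[m,:2].astype(np.float32)*1000); print(n,'plate',m.sum(),r)
    m=(P[:,2]>.125)&(P[:,2]<.158)&(I.max(1)-I.min(1)<40)&(I.mean(1)>90)
    Q=P[m]; c=np.median(Q,0); 
    l=cv2.fitLine(Q[:,:2].astype(np.float32),cv2.DIST_HUBER,0,.01,.01).ravel(); t=(Q[:,:2]-l[2:])@l[:2]
    print(n,'axle',m.sum(),c,l,l[2:]+t.min()*l[:2],l[2:]+t.max()*l[:2],'zmax',np.percentile(Q[:,2],[50,90,98]))
for nm,bs in dict(wheel=((222,255,163,192),(330,372,298,335)),cap=((218,252,188,220),(370,406,266,302)),spacer=((212,250,215,250),(408,444,248,278))).items():
  for n,b in zip(A,bs):
    P,I=pts(n,*b); m=P[:,2]>.055; print(nm,n,m.sum(),P[m].min(0).round(3),P[m].max(0).round(3),P[m].mean(0).round(3))
for nm,b in dict(book=(145,228,190,245),tin=(168,205,155,192),screw=(300,358,200,252),wrench=(232,302,258,302),oiler=(378,402,178,220)).items():
    P,I=pts('side',*b); m=P[:,2]>.006; print(nm,np.percentile(P[m],[3,97],axis=0).round(3).tolist())
E
```

```text
scene rest 2238 ((520.3936767578125, -173.86671447753906), (150.9053192138672, 322.00421142578125), 77.1880111694336) [[347.0, -212.0], [661.0, -283.0], [694.0, -136.0], [380.0, -65.0]]
side rest 4331 ((583.8050537109375, -112.40451049804688), (299.17364501953125, 417.0811767578125), 77.1598129272461) [[347.0, -212.0], [754.0, -305.0], [820.0, -13.0], [414.0, 80.0]]
scene top 232 ((545.0939331054688, 266.006591796875), (57.00638198852539, 53.405460357666016), 41.70186233520508)
scene plate 592 ((493.95343017578125, 287.091064453125), (163.94273376464844, 259.6480407714844), 65.32658386230469)
scene axle 212 [0.4943705  0.21915731 0.14752971] [0.83157486 0.5554127  0.49636394 0.21786399] [0.45408095 0.18962299] [0.53568306 0.24412542] zmax [0.14752971 0.1518887  0.15423989]
side top 300 ((543.4715576171875, 265.1240539550781), (55.676841735839844, 49.8870964050293), 38.528839111328125)
side plate 550 ((603.8097534179688, 316.6307678222656), (259.5480041503906, 100.63432312011719), 39.98350143432617)
side axle 337 [0.50160512 0.22830644 0.1481545 ] [0.77815026 0.62807816 0.49737027 0.2
[... 161 characters left out ...]
0.426 -0.153  0.081]
wheel side 1012 [ 0.378 -0.19   0.055] [ 0.467 -0.108  0.11 ] [ 0.41  -0.153  0.081]
cap scene 740 [ 0.434 -0.213  0.055] [ 0.579 -0.129  0.121] [ 0.526 -0.171  0.084]
cap side 983 [ 0.484 -0.214  0.055] [ 0.595 -0.133  0.117] [ 0.515 -0.177  0.089]
spacer scene 858 [ 0.542 -0.239  0.055] [ 0.68  -0.15   0.108] [ 0.626 -0.195  0.076]
spacer side 744 [ 0.586 -0.24   0.055] [ 0.67  -0.159  0.106] [ 0.618 -0.204  0.08 ]
book [[0.306, 0.272, 0.011], [0.437, 0.435, 0.038]]
tin [[0.434, 0.44, 0.01], [0.497, 0.5, 0.073]]
screw [[0.511, 0.036, 0.011], [0.682, 0.059, 0.027]]
wrench [[0.357, -0.012, 0.006], [0.407, 0.144, 0.011]]
oiler [[0.72, -0.058, 0.01], [0.787, 0.023, 0.111]]
```

```bash
cat >> h.py <<'E'
def frame(x,z):
    x=np.array(x,float);x/=np.linalg.norm(x);z=np.array(z,float);z-=x*(x@z);z/=np.linalg.norm(z);return np.column_stack([x,np.cross(z,x),z])
def to(p,Rt,grasp=True):
    "print jog shift (mm) and turn (deg) that bring the grasp point (TCP-19mm) to p with orientation Rt"
    s=ctrl.get_state();R0=R.from_rotvec(s['tool_rot']).as_matrix()
    tcp=np.array(p)+(.019*Rt[:,2] if grasp else 0)
    print('jog',(R0.T@(tcp-s['position'])*1000).round(1),np.degrees(R.from_matrix(R0.T@Rt).as_rotvec()).round(1),'tcp',tcp.round(4))
E
python3 - <<'E'
from h import *
a=np.load('side0.npz')
for n in('scene','side'):
    a=np.load(n+'0.npz')
    for nm,b in dict(spacer=((212,250,215,250),(408,444,248,278)),cap=((218,252,188,220),(370,406,266,302)),wheel=((222,255,163,192),(330,372,298,335))).items():
        u0,u1,v0,v1=b[n=='side']; P=a['P'][v0:v1,u0:u1]
        N=np.cross(P[:-2,2:]-P[:-2,:-2],P[2:,:-2]-P[:-2,:-2]); N/=np.linalg.norm(N,axis=2,keepdims=True)+1e-12
        C=P[1:-1,1:-1]; 
        for yaw in(77.2,-102.8):
            w=np.radians(yaw); t=np.array([.766*np.cos(w),.766*np.sin(w),.643]); D=abs(N@t)>.95; m=D&(C[...,2]>.045)
            q=C[m]; h=(q-[.5204,-.1739,.040])@t
            print(n,nm,yaw,m.sum(),np.median(q,0).round(3) if m.sum() else'', 'offset along normal mm',np.round(np.percentile(h,[25,50,75])*1000,1) if m.sum() else'')
im=cv2.resize(cv2.cvtColor(np.load('side0.npz')['im'][225:375,300:460],cv2.COLOR_RGB2BGR),None,fx=4,fy=4,interpolation=cv2.INTER_CUBIC);cv2.imwrite('pics/crop.png',im)
E
```

```text
scene spacer 77.2 103 [ 0.627 -0.195  0.074] offset along normal mm [24.1 25.1 26.4]
scene spacer -102.8 155 [ 0.614 -0.175  0.063] offset along normal mm [-4.7 -2.   4.9]
scene cap 77.2 91 [ 0.521 -0.163  0.091] offset along normal mm [42.  42.9 43.8]
scene cap -102.8 65 [ 0.526 -0.178  0.066] offset along normal mm [-3.1 24.  56.4]
scene wheel 77.2 40 [ 0.42  -0.154  0.087] offset along normal mm [27.7 29.2 31.2]
scene wheel -102.8 42 [ 0.42  -0.144  0.069] offset along normal mm [-2.1  3.  53. ]
side spacer 77.2 157 [ 0.622 -0.202  0.083] offset along normal mm [23.9 24.3 24.7]
side spacer -102.8 90 [ 0.621 -0.215  0.078] offset along normal mm [-4.6 45.4 61.1]
side cap 77.2 158 [ 0.523 -0.161  0.091] offset along normal mm [42.1 42.5 42.8]
side cap -102.8 116 [ 0.515 -0.188  0.094] offset along normal mm [-1.5 54.5 58.7]
side wheel 77.2 82 [ 0.412 -0.146  0.08 ] offset along normal mm [28.9 30.2 30.9]
side wheel -102.8 110 [ 0.411 -0.168  0.09 ] offset along normal mm [-3.6 52.3 58.7]
```

View pics/crop.png

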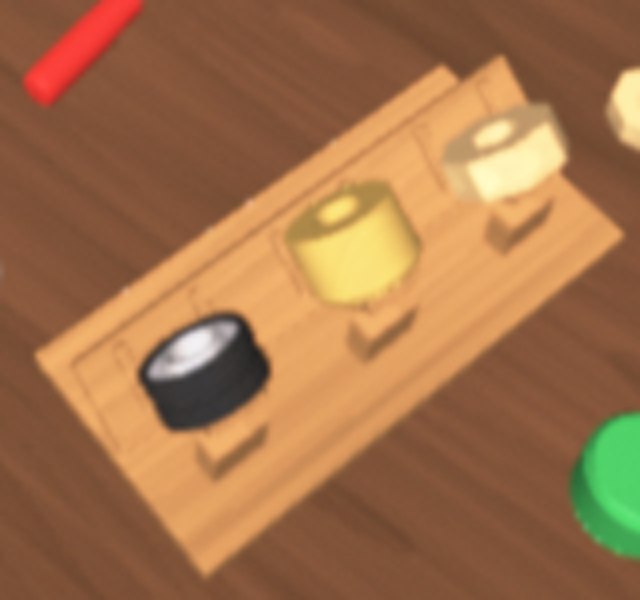

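The crop shows all three parts facing +y, with the wheel hub at (190,355), cap mouth at (337,210) and spacer bore at (492,137). The rest yaw is 77.2°, confirmed by face offsets of 24, 42 and 30 mm.

```bash
cat >> h.py <<'E'
w=np.radians(77.2); rx=np.array([np.cos(w),np.sin(w),0]); ry=np.array([np.sin(w),-np.cos(w),0]); c0=np.array([.5204,-.1739,.040])
n=.766*rx+[0,0,.643]; down=.643*rx-[0,0,.766]
Rg=frame(n,down)
mid=dict(spacer=c0+.108*ry-.032*down+.012*n,wheel=c0-.108*ry-.032*down+.015*n,cap=c0-.032*down+.021*n)
b=np.radians(40); bx=np.array([np.cos(b),np.sin(b),0]); sh=np.array([.544,.2655,.140])-.033*bx
Rb=frame(bx,[0,0,-1])
E
python3 - <<'E'
from h import *
print(mid,sh)
to([.40,.25,.36],frame([np.cos(w),np.sin(w),0],[0,0,-1]),False)
to(mid['spacer']-.10*down,Rg)
E
```

```text
{'spacer': array([ 0.62319402, -0.20892834,  0.072228  ]), 'wheel': array([ 0.41307088, -0.15883297,  0.074157  ]), 'cap': array([ 0.51940525, -0.17827842,  0.078015  ])} [0.51872053 0.24428801 0.14      ]
jog [-266.5 -260.5 -138. ] [-0.1  0.1 79.2] tcp [0.4  0.25 0.36]
jog [-664.4 -642.5   88.5] [-27.7  33.4  75.7] tcp [ 0.6117 -0.2597  0.1343]
```

```bash
python3 -m jog '[[[-30,-30,-50,0,0,8,87],[-60,-60,-90,0,0,17,87],[-90,-90,-130,0,0,25,87],[-120,-120,-138,0,0,34,87],[-150,-150,-138,0,0,42,87],[-180,-180,-138,0,0,50,87],[-210,-207,-138,0,0,59,87],[-240,-235,-138,0,0,67,87],[-266,-260,-138,0,0,75,87],[-266,-260,-138,0,0,79,87]]]' 40
python3 - <<'E'
from h import *
to(mid['spacer']-.10*down,Rg)
E
```

```text
time: 1.1
position: [0.4026, 0.2449, 0.3609]
tool_rot: [2.464, 1.946, 0.001]
ft_force: [0.1, -0.5, -0.4]
grip_width: 1.001
grip_force: 0.0
jog [-442.3  320.1  227.4] [ 0.3 40.  -0.6] tcp [ 0.6117 -0.2597  0.1343]
```

```bash
python3 -m jog '[[[-35,30,0,0,0,0,87],[-75,60,0,0,0,0,87],[-115,90,0,0,0,0,87],[-155,120,0,0,0,0,87],[-195,150,20,0,8,0,87],[-235,180,50,0,16,0,87],[-280,210,80,0,24,0,87],[-320,240,110,0,32,0,87],[-360,270,140,0,40,0,87],[-400,300,170,0,40,-0.6,87]]]'
python3 -m jog '[[[0,0,0,0,0,0,87],[0,0,0,0,0,0,87]]]'
python3 - <<'E'
from h import *
to(mid['spacer']-.10*down,Rg)
E
```

```text
time: 2.1
position: [0.5803, -0.156, 0.2217]
tool_rot: [-2.03, -1.633, -0.743]
ft_force: [0.8, 0.7, 1.6]
grip_width: 0.999
grip_force: 0.0
time: 2.3
position: [0.5808, -0.1528, 0.2211]
tool_rot: [-2.029, -1.635, -0.734]
ft_force: [-0.0, 0.9, 0.2]
grip_width: 1.0
grip_force: 0.0
jog [-130.8   53.     3.6] [-0.5  0.1  0.3] tcp [ 0.6117 -0.2597  0.1343]
```

```bash
python3 -m jog '[[[-40,15,0,0,0,0,87],[-80,30,0,0,0,0,87],[-110,45,2,0,0,0,87],[-131,53,3.5,-0.5,0,0.3,87],[-131,53,3.5,-0.5,0,0.3,87],[-131,53,3.5,-0.5,0,0.3,87]]]'
python3 - <<'E'
from h import *
to(mid['spacer'],Rg)
d=cam('wrist');save('w1.png',d['image'])
E
```

```text
time: 2.9
position: [0.6144, -0.2565, 0.1412]
tool_rot: [-2.032, -1.64, -0.751]
ft_force: [-0.7, 1.3, 0.9]
grip_width: 1.0
grip_force: 0.0
jog [ -7.4  -2.4 102.9] [ 0.2 -0.1  0.7] tcp [ 0.6259 -0.197   0.0577]
```

View pics/w1.png

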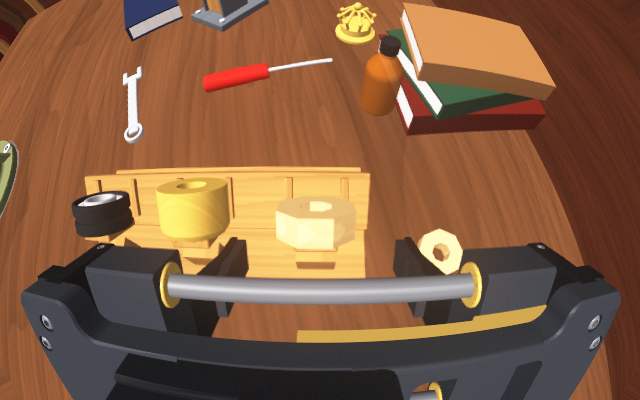

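The wrist view shows the spacer at (316,222), centred between the fingertips at (235,255) and (408,255). Descending.

```bash
python3 -m jog '[[[-4,-2,15,0,0,0.4,87],[-7,-2.4,35,0,0,0.7,87],[-7,-2.4,55,0,0,0.7,87],[-7,-2.4,75,0,0,0.7,87],[-7,-2.4,90,0,0,0.7,87],[-7,-2.4,98,0,0,0.7,87],[-7,-2.4,103,0,0,0.7,87],[-7,-2.4,103,0,0,0.7,87],[-7,-2.4,103,0,0,0.7,87]]]'
python3 - <<'E'
from h import *
to(mid['spacer'],Rg)
E
```

```text
time: 3.85
position: [0.6248, -0.1996, 0.055]
tool_rot: [-2.045, -1.621, -0.743]
ft_force: [-0.3, 0.1, 0.5]
grip_width: 0.996
grip_force: 0.0
jog [ 3.8  0.4 -0.2] [ 0.2  0.  -0.3] tcp [ 0.6259 -0.197   0.0577]
```

```bash
python3 -m jog '[[[3.5,0,0,0,0,0,87],[3.5,0,0,0,0,0,80],[3.5,0,0,0,0,0,64],[3.5,0,0,0,0,0,56],[3.5,0,0,0,0,0,56],[3.5,0,0,0,0,0,56],[3.5,0,0,0,0,0,56],[3.5,0,0,0,0,0,56],[3.5,0,0,0,0,0,56]]]' 40
python3 -m jog '[[[10,0,-10,0,0,0,56],[20,0,-25,0,0,0,56],[30,0,-40,0,0,0,56],[40,0,-60,0,0,0,56],[50,0,-80,0,0,0,56],[55,0,-100,0,0,0,56],[60,0,-120,0,0,0,56],[60,0,-140,0,0,0,56],[60,0,-140,0,0,0,56],[60,0,-140,0,0,0,56]]]'
python3 - <<'E'
from h import *
tip=sh-.087*bx; print(tip)
to(tip-.06*bx,Rb)
E
```

```text
time: 4.75
position: [0.6253, -0.1962, 0.0569]
tool_rot: [-2.044, -1.621, -0.743]
ft_force: [-0.1, -0.7, 1.5]
grip_width: 0.729
grip_force: 40.0
time: 5.75
position: [0.6153, -0.2399, 0.203]
tool_rot: [-2.045, -1.621, -0.743]
ft_force: [-0.5, -0.9, -1.4]
grip_width: 0.731
grip_force: 40.0
[0.45207467 0.18836549 0.14      ]
jog [ 201.4 -292.6  276. ] [-12.9 -38.6  35.3] tcp [0.4061 0.1498 0.121 ]
```

```bash
python3 - <<'E'
from h import *
tip=sh-.087*bx
to(tip-.045*bx+[0,0,.07],Rb)
E
```

```text
jog [ 255.6 -283.6  230.1] [-12.9 -38.6  35.3] tcp [0.4176 0.1594 0.191 ]
```

```bash
python3 -m jog '[[[25,-28,23,-1.3,-4,3.5,56],[50,-56,46,-2.6,-8,7,56],[76,-85,69,-4,-12,10.5,56],[102,-113,92,-5.2,-15.5,14,56],[128,-142,115,-6.5,-19.3,17.6,56],[153,-170,138,-7.8,-23,21,56],[179,-199,161,-9,-27,24.7,56],[205,-227,184,-10.3,-31,28.2,56],[230,-255,207,-11.6,-35,31.8,56],[256,-284,230,-12.9,-38.6,35.3,56]]]'
python3 -m jog '[[[0,0,0,0,0,0,56],[0,0,0,0,0,0,56],[0,0,0,0,0,0,56]]]'
python3 - <<'E'
from h import *
tip=sh-.087*bx
to(tip-.045*bx,Rb)
E
```

```text
time: 6.75
position: [0.4541, 0.0827, 0.1918]
tool_rot: [-2.902, -1.117, -0.038]
ft_force: [0.8, 0.5, 0.0]
grip_width: 0.73
grip_force: 40.0
time: 7.05
position: [0.4553, 0.0806, 0.1912]
tool_rot: [-2.9, -1.12, -0.038]
ft_force: [0.0, 0.2, -0.7]
grip_width: 0.729
grip_force: 40.0
jog [ 22.6 -82.1  72.8] [-1.3 -1.9  2.2] tcp [0.4176 0.1594 0.121 ]
```

```bash
python3 -m jog '[[[5,-20,20,0,0,0,56],[12,-45,40,-1,-1,1,56],[18,-65,60,-1.3,-1.9,2.2,56],[22.6,-82,72.8,-1.3,-1.9,2.2,56],[22.6,-82,72.8,-1.3,-1.9,2.2,56],[22.6,-82,72.8,-1.3,-1.9,2.2,56],[22.6,-82,72.8,-1.3,-1.9,2.2,56],[22.6,-82,72.8,-1.3,-1.9,2.2,56]]]'
python3 - <<'E'
from h import *
tip=sh-.087*bx
to(tip-.045*bx,Rb)
d=cam('side');P=cloud(d);np.savez('s1.npz',P=P,im=d['image'])
im=d['image'][120:240,180:300];save('s1.png',cv2.resize(im,None,fx=5,fy=5,interpolation=cv2.INTER_CUBIC))
E
```

```text
time: 7.85
position: [0.4192, 0.1592, 0.1224]
tool_rot: [-2.953, -1.072, -0.005]
ft_force: [0.4, -0.5, -0.6]
grip_width: 0.728
grip_force: 40.0
jog [-1.  -1.2  1.4] [ 0.  -0.2 -0.1] tcp [0.4176 0.1594 0.121 ]
```

View pics/s1.png

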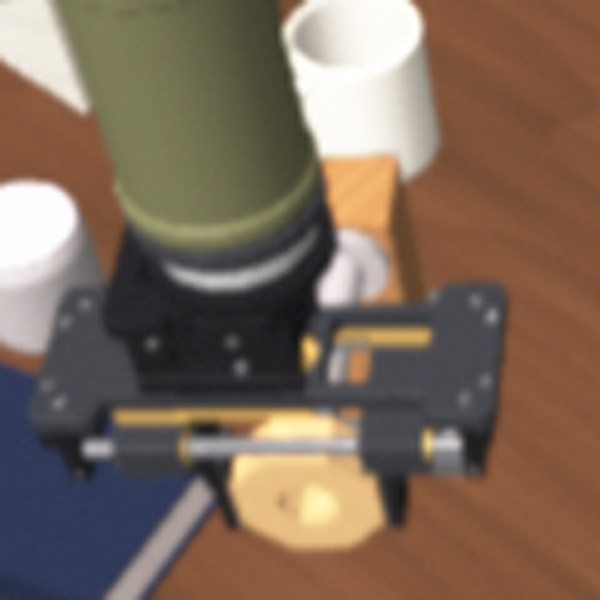

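The side view shows the spacer gripped square, bore at crop (310,500), in front of the axle. A quick refinement of the axle line comes before threading.

```bash
python3 - <<'E'
from h import *
from scipy.optimize import least_squares
by=np.array([-bx[1],bx[0],0]); Qs=[]
for n,(u0,u1,v0,v1) in(('scene',(355,425,140,225)),('side',(230,285,145,220))):
    P=np.load(n+'0.npz')['P'][v0:v1,u0:u1].reshape(-1,3)-sh
    x,y,z=P@bx,P@by,P[:,2]; m=(x>-.075)&(x<-.005)&(abs(y)<.018)&(abs(z)<.018); Q=np.column_stack([x,y,z])[m]
    for lab,q in((n,Q),): 
        f=lambda p:np.hypot(q[:,1]-p[0]-p[1]*(q[:,0]+.04),q[:,2]-p[2])-.010
        r=least_squares(f,[0,0,0],loss='soft_l1',f_scale=.001); print(lab,len(q),'y,slope,z',r.x.round(4),np.median(abs(r.fun)).round(4))
    Qs.append(Q)
    print('x min of axle', np.sort(((P@bx)[(abs(y)<.008)&(abs(z)<.012)]))[:6].round(4))
E
```

```text
scene 170 y,slope,z [ 0.0014 -0.0022  0.0014] 0.0012
x min of axle [-0.0842 -0.0821 -0.082  -0.0798 -0.0793 -0.0785]
side 178 y,slope,z [ 0.0009 -0.0016  0.0002] 0.0008
x min of axle [-0.084  -0.0838 -0.0834 -0.0831 -0.083  -0.0827]
```

```bash
cat >> h.py <<'E'
by=np.array([-bx[1],bx[0],0]); sh=sh+.001*by+.0005*bx
E
python3 - <<'E'
from h import *
to(sh-.095*bx,Rb)
to(sh-.013*bx,Rb)
E
```

```text
jog [36.5 -2.   1.4] [ 0.  -0.2 -0.1] tcp [0.4457 0.1843 0.121 ]
jog [118.5  -2.1   1.7] [ 0.  -0.2 -0.1] tcp [0.5085 0.237  0.121 ]
```

```bash
python3 -m jog '[[[0,-2,1.4,0,-0.2,0,56],[4,-2,1.4,0,-0.2,0,56],[10,-2,1.4,0,-0.2,0,56],[16,-2,1.4,0,-0.2,0,56],[22,-2,1.4,0,-0.2,0,56],[28,-2,1.4,0,-0.2,0,56],[34,-2,1.4,0,-0.2,0,56],[40,-2,1.4,0,-0.2,0,56],[46,-2,1.4,0,-0.2,0,56],[52,-2,1.4,0,-0.2,0,56]]]'
python3 - <<'E'
from h import *
to(sh-.013*bx,Rb)
E
```

```text
time: 8.9
position: [0.457, 0.1955, 0.1203]
tool_rot: [2.951, 1.075, -0.002]
ft_force: [-0.8, -1.2, 0.9]
grip_width: 0.733
grip_force: 40.0
jog [66.1  1.3 -0.8] [0.  0.1 0. ] tcp [0.5085 0.237  0.121 ]
```

No contact force, and the spacer is on the axle. Continue home.

```bash
python3 -m jog '[[[8,1,-0.8,0,0,0,56],[16,1,-0.8,0,0,0,56],[24,1,-0.8,0,0,0,56],[32,1,-0.8,0,0,0,56],[40,1,-0.8,0,0,0,56],[48,1,-0.8,0,0,0,56],[54,1,-0.8,0,0,0,56],[60,1,-0.8,0,0,0,56],[64,1,-0.8,0,0,0,56],[66,1,-0.8,0,0,0,56]]]'
python3 -m jog '[[[0,0,0,0,0,0,56],[1,0,0,0,0,0,56],[1,0,0,0,0,0,56]]]'
python3 - <<'E'
from h import *
to(sh-.012*bx,Rb)
E
```

```text
time: 9.9
position: [0.508, 0.2371, 0.1209]
tool_rot: [2.95, 1.075, -0.002]
ft_force: [0.9, -0.4, -1.4]
grip_width: 0.732
grip_force: 40.0
time: 10.2
position: [0.5085, 0.2375, 0.121]
tool_rot: [2.951, 1.075, -0.002]
ft_force: [-0.2, 0.7, -1.5]
grip_width: 0.731
grip_force: 40.0
jog [0.7 0.4 0. ] [0.  0.1 0. ] tcp [0.5093 0.2377 0.121 ]
```

```bash
python3 -m jog '[[[1,0,0,0,0,0,56],[2,0,0,0,0,0,56],[3,0,0,0,0,0,56],[3,0,0,0,0,0,56]]]'
python3 - <<'E'
from h import *
to(sh-.012*bx,Rb)
E
```

```text
time: 10.6
position: [0.5109, 0.2395, 0.121]
tool_rot: [2.951, 1.075, -0.002]
ft_force: [-0.3, 0.2, -0.3]
grip_width: 0.729
grip_force: 40.0
jog [-2.5  0.4 -0. ] [0.  0.1 0. ] tcp [0.5093 0.2377 0.121 ]
```

```bash
python3 -m jog '[[[1,0,0,0,0,0,56],[2,0,0,0,0,0,56],[3,0,0,0,0,0,56],[3,0,0,0,0,0,56]]]'
python3 - <<'E'
from h import *
to(sh-.012*bx,Rb)
d=cam('side');save('s2.png',cv2.resize(d['image'][120:240,180:300],None,fx=5,fy=5,interpolation=cv2.INTER_CUBIC))
E
```

```text
time: 11.0
position: [0.5114, 0.2399, 0.1205]
tool_rot: [2.95, 1.074, -0.01]
ft_force: [-5.6, -3.8, 4.0]
grip_width: 0.734
grip_force: 40.0
jog [-3.1  0.3 -0.4] [-0.   0.4 -0. ] tcp [0.5093 0.2377 0.121 ]
```

View pics/s2.png

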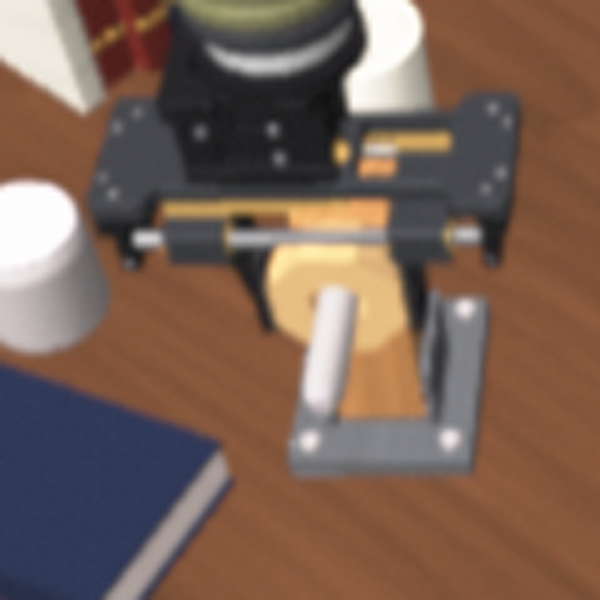

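The picture shows the spacer at crop (340,290) on the axle against the collar, with about 7 N of contact force, so it is home. Releasing and going for the wheel.

```bash
python3 -m jog '[[[-2,0,0,0,0,0,56],[-2,0,0,0,0,0,66],[-2,0,0,0,0,0,76],[-2,0,0,0,0,0,87],[-2,0,0,0,0,0,87],[-2,0,0,0,0,0,87],[-2,0,-20,0,0,0,87],[-2,0,-50,0,0,0,87],[-10,0,-90,0,0,0,87],[-30,0,-130,0,0,0,87]]]'
python3 - <<'E'
from h import *
to(mid['wheel']-.11*down,Rg)
E
```

```text
time: 12.05
position: [0.4903, 0.2228, 0.252]
tool_rot: [2.949, 1.076, -0.002]
ft_force: [-0.1, 0.1, -0.3]
grip_width: 1.003
grip_force: 0.0
jog [-351.3  277.4  109.3] [ 13.   38.7 -35.6] tcp [ 0.4001 -0.2159  0.1439]
```

```bash
python3 -m jog '[[[-35,28,0,0,0,0,87],[-70,55,0,0,0,0,87],[-105,83,0,2,5.5,-5,87],[-140,110,10,3.7,11,-10,87],[-175,138,20,5.5,16.6,-15,87],[-210,166,35,7.4,22,-20,87],[-245,194,50,9.3,27.6,-25,87],[-280,222,70,11,33,-30,87],[-315,250,90,13,38.7,-35.6,87],[-351,277,109,13,38.7,-35.6,87]]]'
python3 -m jog '[[[0,0,0,0,0,0,87],[0,0,0,0,0,0,87]]]'
python3 - <<'E'
from h import *
to(mid['wheel']-.10*down,Rg)
E
```

```text
time: 13.05
position: [0.4179, -0.1008, 0.1836]
tool_rot: [-2.222, -1.529, -0.566]
ft_force: [-0.9, 1.1, -0.4]
grip_width: 0.998
grip_force: 0.0
time: 13.25
position: [0.4178, -0.0996, 0.1819]
tool_rot: [-2.228, -1.525, -0.553]
ft_force: [0.3, 0.5, 0.3]
grip_width: 0.999
grip_force: 0.0
jog [-115.7   25.9  -19.9] [-0.1  8.1 -8.7] tcp [ 0.4015 -0.2096  0.1362]
```

```bash
python3 -m jog '[[[-20,5,-20,0,1,-1,87],[-40,10,-20,0,3,-3,87],[-60,15,-20,0,5,-5,87],[-80,20,-20,0,7,-7,87],[-100,24,-20,0,8,-8.7,87],[-116,26,-20,0,8,-8.7,87],[-116,26,-20,0,8,-8.7,87],[-116,26,-20,0,8,-8.7,87],[-116,26,-20,0,8,-8.7,87]]]'
python3 - <<'E'
from h import *
to(mid['wheel'],Rg)
E
```

```text
time: 14.15
position: [0.4032, -0.208, 0.138]
tool_rot: [-2.031, -1.635, -0.744]
ft_force: [-0.4, 0.7, 0.3]
grip_width: 1.002
grip_force: 0.0
jog [ -2.8  -1.1 100.1] [-0.1 -0.1  0.4] tcp [ 0.4158 -0.1469  0.0596]
```

```bash
python3 -m jog '[[[-1,-1,15,0,0,0.4,87],[0,-1,35,0,0,0.4,87],[0,-1,55,0,0,0.4,87],[0,-1,75,0,0,0.4,87],[0,-1,90,0,0,0.4,87],[0,-1,97,0,0,0.4,87],[0,-1,100,0,0,0.4,87],[0,-1,100,0,0,0.4,87],[0,-1,100,0,0,0.4,87]]]'
python3 - <<'E'
from h import *
to(mid['wheel'],Rg)
E
```

```text
time: 15.05
position: [0.4154, -0.1471, 0.0604]
tool_rot: [-2.04, -1.625, -0.739]
ft_force: [0.3, 0.5, 0.1]
grip_width: 1.003
grip_force: 0.0
jog [-0.3  0.3  0.8] [-0.1  0.  -0.1] tcp [ 0.4158 -0.1469  0.0596]
```

```bash
python3 -m jog '[[[0,0,0.8,0,0,0,80],[0,0,0.8,0,0,0,66],[0,0,0.8,0,0,0,56],[0,0,0.8,0,0,0,56],[0,0,0.8,0,0,0,56],[0,0,0.8,0,0,0,56],[0,0,0.8,0,0,0,56]]]' 45
python3 -m jog '[[[10,0,-10,0,0,0,56],[20,0,-25,0,0,0,56],[30,0,-40,0,0,0,56],[40,0,-60,0,0,0,56],[50,0,-80,0,0,0,56],[55,0,-100,0,0,0,56],[60,0,-120,0,0,0,56],[60,0,-130,0,0,0,56],[60,0,-130,0,0,0,56]]]'
python3 - <<'E'
from h import *
to(sh-.135*bx+[0,0,.06],Rb)
E
```

```text
time: 15.75
position: [0.4151, -0.146, 0.0595]
tool_rot: [-2.038, -1.624, -0.739]
ft_force: [-1.5, -1.5, 2.6]
grip_width: 0.725
grip_force: 45.0
time: 16.65
position: [0.4076, -0.1838, 0.1986]
tool_rot: [-2.04, -1.625, -0.741]
ft_force: [0.2, -0.3, -1.9]
grip_width: 0.729
grip_force: 45.0
jog [245.8 -69.2 228.9] [-13.  -38.5  35.5] tcp [0.415  0.1586 0.181 ]
```

```bash
python3 -m jog '[[[24,10,10,-1.3,-4,3.5,56],[49,20,30,-2.6,-8,7,56],[74,25,55,-4,-12,10.5,56],[98,25,80,-5.2,-15.5,14,56],[123,20,105,-6.5,-19.3,17.6,56],[148,10,130,-7.8,-23,21,56],[172,-5,155,-9,-27,24.7,56],[197,-25,180,-10.3,-31,28.2,56],[221,-47,205,-11.6,-35,31.8,56],[246,-69,229,-13,-38.5,35.5,56]]]'
python3 -m jog '[[[0,0,0,0,0,0,56],[0,0,0,0,0,0,56]]]'
python3 - <<'E'
from h import *
to(sh-.135*bx+[0,0,.0],Rb)
E
```

```text
time: 17.65
position: [0.4247, 0.1269, 0.1822]
tool_rot: [-2.941, -1.083, -0.005]
ft_force: [1.0, 0.3, -1.0]
grip_width: 0.729
grip_force: 45.0
time: 17.85
position: [0.4246, 0.1271, 0.1814]
tool_rot: [-2.935, -1.096, -0.003]
ft_force: [-0.6, -0.5, -1.8]
grip_width: 0.728
grip_force: 45.0
jog [ 13.1 -29.6  60.7] [-0.4 -0.3  1. ] tcp [0.415  0.1586 0.121 ]
```

```bash
python3 -m jog '[[[4,-10,15,0,0,0,56],[8,-20,30,0,0,0.5,56],[13,-29.6,45,-0.4,-0.3,1,56],[13,-29.6,60.7,-0.4,-0.3,1,56],[13,-29.6,60.7,-0.4,-0.3,1,56],[13,-29.6,60.7,-0.4,-0.3,1,56],[13,-29.6,60.7,-0.4,-0.3,1,56]]]'
python3 - <<'E'
from h import *
to(sh-.075*bx,Rb)
to(sh-.039*bx,Rb)
E
```

```text
time: 18.55
position: [0.4175, 0.1567, 0.1233]
tool_rot: [-2.955, -1.063, -0.006]
ft_force: [0.7, -0.3, -1.6]
grip_width: 0.727
grip_force: 45.0
jog [59.3 -3.5  2.6] [ 0.  -0.2 -0.4] tcp [0.461  0.1972 0.121 ]
jog [95.3 -3.7  2.7] [ 0.  -0.2 -0.4] tcp [0.4886 0.2203 0.121 ]
```

```bash
python3 -m jog '[[[0,-3.5,2.6,0,-0.2,-0.4,56],[2,-3.5,2.6,0,-0.2,-0.4,56],[8,-3.5,2.6,0,-0.2,-0.4,56],[15,-3.5,2.6,0,-0.2,-0.4,56],[22,-3.5,2.6,0,-0.2,-0.4,56],[29,-3.5,2.6,0,-0.2,-0.4,56],[36,-3.5,2.6,0,-0.2,-0.4,56],[43,-3.5,2.6,0,-0.2,-0.4,56],[50,-3.5,2.6,0,-0.2,-0.4,56],[57,-3.5,2.6,0,-0.2,-0.4,56]]]'
python3 - <<'E'
from h import *
to(sh-.039*bx,Rb)
E
```

```text
time: 19.55
position: [0.4589, 0.1969, 0.12]
tool_rot: [2.951, 1.076, -0.001]
ft_force: [-0.3, 0.5, -1.6]
grip_width: 0.727
grip_force: 45.0
jog [37.8  1.2 -1. ] [0.  0.  0.1] tcp [0.4886 0.2203 0.121 ]
```

```bash
python3 -m jog '[[[6,1,-1,0,0,0,56],[12,1,-1,0,0,0,56],[18,1,-1,0,0,0,56],[24,1,-1,0,0,0,56],[29,1,-1,0,0,0,56],[33,1,-1,0,0,0,56],[36,1,-1,0,0,0,56],[38,1,-1,0,0,0,56],[40,1,-1,0,0,0,56],[40,1,-1,0,0,0,56]]]'
python3 -m jog '[[[1,0,0,0,0,0,56],[2,0,0,0,0,0,56],[3,0,0,0,0,0,56],[3,0,0,0,0,0,56]]]'
python3 - <<'E'
from h import *
to(sh-.039*bx,Rb)
E
```

```text
time: 20.55
position: [0.4898, 0.2216, 0.1211]
tool_rot: [2.951, 1.076, -0.0]
ft_force: [0.2, 0.1, -1.4]
grip_width: 0.73
grip_force: 45.0
time: 20.95
position: [0.4912, 0.2227, 0.1209]
tool_rot: [2.951, 1.075, -0.004]
ft_force: [-3.6, -1.2, 0.0]
grip_width: 0.727
grip_force: 45.0
jog [-3.5  0.2 -0.1] [-0.   0.2  0. ] tcp [0.4886 0.2203 0.121 ]
```

```bash
python3 -m jog '[[[2,0,0,0,0,0,56],[-1,0,0,0,0,0,56],[-1,0,0,0,0,0,66],[-1,0,0,0,0,0,76],[-1,0,0,0,0,0,87],[-1,0,0,0,0,0,87],[-1,0,-20,0,0,0,87],[-1,0,-50,0,0,0,87],[-5,0,-90,0,0,0,87],[-30,0,-130,0,0,0,87]]]'
python3 - <<'E'
from h import *
to(mid['cap']-.11*down,Rg)
E
```

```text
time: 21.95
position: [0.4696, 0.2054, 0.2522]
tool_rot: [2.95, 1.078, 0.0]
ft_force: [-0.3, 0.1, -0.0]
grip_width: 0.999
grip_force: 0.0
jog [-256.   360.5  104.8] [ 13.   38.6 -35.5] tcp [ 0.5064 -0.2353  0.1477]
```

```bash
python3 -m jog '[[[-26,36,0,0,0,0,87],[-51,72,0,0,0,0,87],[-77,108,0,2,5.5,-5,87],[-102,144,10,3.7,11,-10,87],[-128,180,20,5.5,16.6,-15,87],[-154,216,35,7.4,22,-20,87],[-179,252,50,9.3,27.6,-25,87],[-205,288,70,11,33,-30,87],[-230,324,85,13,38.6,-35.5,87],[-256,360,105,13,38.6,-35.5,87]]]'
python3 -m jog '[[[0,0,0,0,0,0,87],[0,0,0,0,0,0,87]]]'
python3 - <<'E'
from h import *
to(mid['cap']-.10*down,Rg)
d=cam('side');save('s3.png',cv2.resize(d['image'][120:240,180:300],None,fx=5,fy=5,interpolation=cv2.INTER_CUBIC))
E
```

```text
time: 22.95
position: [0.494, -0.1283, 0.1857]
tool_rot: [-2.201, -1.553, -0.601]
ft_force: [0.6, 0.4, 1.0]
grip_width: 0.996
grip_force: 0.0
time: 23.15
position: [0.4925, -0.1299, 0.1832]
tool_rot: [-2.212, -1.542, -0.589]
ft_force: [0.4, -0.4, -0.0]
grip_width: 0.999
grip_force: 0.0
jog [-96.1  49.8 -14.2] [ 0.5  7.2 -7.4] tcp [ 0.5079 -0.2291  0.1401]
```

View pics/s3.png

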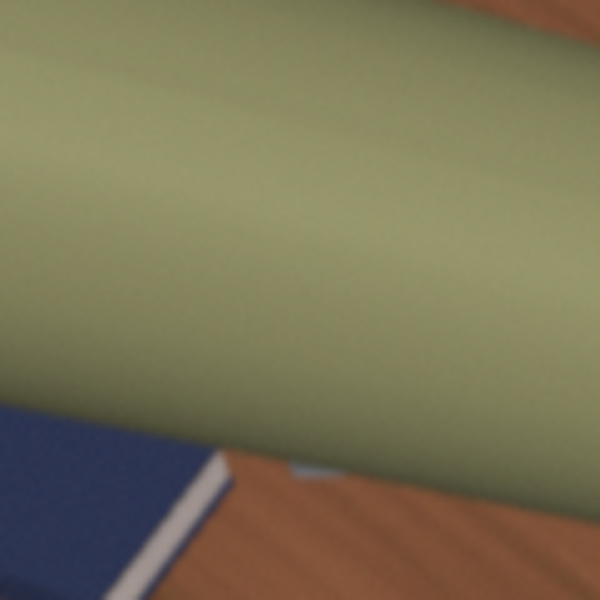

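The arm blocks this view of the axle, so I'll continue to the cap.

```bash
python3 -m jog '[[[-20,10,-14,0,1,-1,87],[-40,20,-14,0,3,-3,87],[-60,30,-14,0,5,-5,87],[-80,40,-14,0,7,-7,87],[-96,50,-14,0.5,7.2,-7.4,87],[-96,50,-14,0.5,7.2,-7.4,87],[-96,50,-14,0.5,7.2,-7.4,87],[-96,50,-14,0.5,7.2,-7.4,87]]]'
python3 - <<'E'
from h import *
to(mid['cap'],Rg)
d=cam('scene');save('sc4.png',cv2.resize(d['image'][130:220,340:440],None,fx=5,fy=5,interpolation=cv2.INTER_CUBIC))
E
```

```text
time: 24.0
position: [0.5101, -0.2251, 0.1434]
tool_rot: [-2.03, -1.636, -0.751]
ft_force: [0.1, 0.6, -0.2]
grip_width: 1.003
grip_force: 0.0
jog [-5.9 -1.6 99.8] [ 0.1 -0.2  0.6] tcp [ 0.5221 -0.1664  0.0635]
```

View pics/sc4.png

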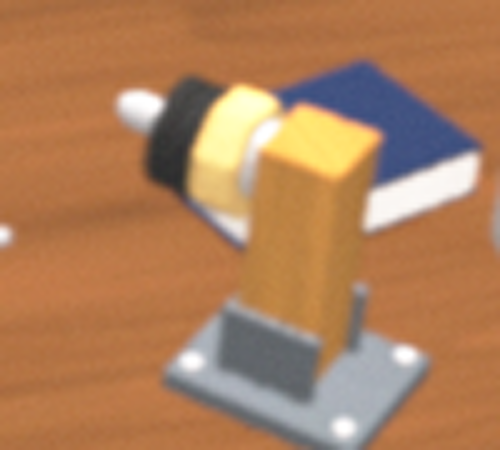

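The scene crop shows the spacer at (232,150) and the wheel at (185,135), both home on the axle with the tip at (130,105). Next, grasp the cap.

```bash
python3 -m jog '[[[-3,-1.6,15,0,0,0.5,87],[-4,-1.6,35,0,0,0.5,87],[-4,-1.6,55,0,0,0.5,87],[-4,-1.6,75,0,0,0.5,87],[-4,-1.6,90,0,0,0.5,87],[-4,-1.6,97,0,0,0.5,87],[-4,-1.6,100,0,0,0.5,87],[-4,-1.6,100,0,0,0.5,87],[-4,-1.6,100,0,0,0.5,87]]]'
python3 - <<'E'
from h import *
to(mid['cap'],Rg)
E
```

```text
time: 24.95
position: [0.5216, -0.1676, 0.0631]
tool_rot: [-2.04, -1.622, -0.746]
ft_force: [0.3, -0.1, -0.4]
grip_width: 1.001
grip_force: 0.0
jog [1.3 0.2 0.5] [ 0.1 -0.1 -0.2] tcp [ 0.5221 -0.1664  0.0635]
```

```bash
python3 -m jog '[[[1,0,0.5,0,0,0,80],[1,0,0.5,0,0,0,66],[1,0,0.5,0,0,0,56],[1,0,0.5,0,0,0,56],[1,0,0.5,0,0,0,56],[1,0,0.5,0,0,0,56],[1,0,0.5,0,0,0,56]]]' 45
python3 -m jog '[[[10,0,-10,0,0,0,56],[20,0,-25,0,0,0,56],[30,0,-40,0,0,0,56],[40,0,-60,0,0,0,56],[50,0,-80,0,0,0,56],[55,0,-100,0,0,0,56],[60,0,-120,0,0,0,56],[60,0,-130,0,0,0,56],[60,0,-130,0,0,0,56]]]'
python3 - <<'E'
from h import *
to(sh-.128*bx+[0,0,.07],Rb)
E
```

```text
time: 25.65
position: [0.5214, -0.1658, 0.0629]
tool_rot: [-2.038, -1.622, -0.745]
ft_force: [-2.8, -0.6, 2.1]
grip_width: 0.729
grip_force: 45.0
time: 26.55
position: [0.5133, -0.2048, 0.2026]
tool_rot: [-2.042, -1.623, -0.747]
ft_force: [-0.3, -0.1, -2.0]
grip_width: 0.731
grip_force: 45.0
jog [ 250.8 -173.7  225.9] [-12.8 -38.7  35.4] tcp [0.4204 0.1631 0.191 ]
```

```bash
python3 -m jog '[[[24,-15,15,-1.3,-4,3.5,56],[49,-30,35,-2.6,-8,7,56],[74,-48,60,-4,-12,10.5,56],[98,-66,85,-5.2,-15.5,14,56],[123,-84,110,-6.5,-19.3,17.6,56],[148,-102,133,-7.8,-23,21,56],[172,-120,156,-9,-27,24.7,56],[197,-138,180,-10.3,-31,28.2,56],[223,-156,203,-11.6,-35,31.8,56],[245,-174,222,-12.8,-38.7,35.4,56]]]'
python3 -m jog '[[[0,0,0,0,0,0,56],[0,0,0,0,0,0,56]]]'
python3 - <<'E'
from h import *
to(sh-.130*bx+[0,0,.0],Rb)
E
```

```text
time: 27.55
position: [0.4289, 0.1178, 0.1902]
tool_rot: [-2.931, -1.09, -0.013]
ft_force: [0.4, 0.4, -2.2]
grip_width: 0.729
grip_force: 45.0
time: 27.75
position: [0.429, 0.1183, 0.1892]
tool_rot: [-2.925, -1.104, -0.012]
ft_force: [-0.0, -0.6, -1.7]
grip_width: 0.728
grip_force: 45.0
jog [ 20.3 -38.5  68.9] [-0.7 -0.7  1.3] tcp [0.4189 0.1618 0.121 ]
```

```bash
python3 -m jog '[[[5,-13,15,0,0,0,56],[12,-26,30,0,0,0.5,56],[18,-38.5,45,-0.7,-0.7,1.3,56],[18,-38.5,60,-0.7,-0.7,1.3,56],[20,-38.5,69,-0.7,-0.7,1.3,56],[20,-38.5,69,-0.7,-0.7,1.3,56],[20,-38.5,69,-0.7,-0.7,1.3,56],[20,-38.5,69,-0.7,-0.7,1.3,56]]]'
python3 - <<'E'
from h import *
to(sh-.075*bx,Rb)
E
```

```text
time: 28.55
position: [0.421, 0.1601, 0.1228]
tool_rot: [-2.954, -1.066, -0.007]
ft_force: [0.8, -0.8, -1.5]
grip_width: 0.729
grip_force: 45.0
jog [54.4 -3.   2.1] [ 0.  -0.3 -0.3] tcp [0.461  0.1972 0.121 ]
```

```bash
python3 -m jog '[[[0,-2.2,1.4,0,-0.3,-0.3,56],[2,-2.2,1.4,0,-0.3,-0.3,56],[7,-2.2,1.4,0,-0.3,-0.3,56],[12,-2.2,1.4,0,-0.3,-0.3,56],[18,-2.2,1.4,0,-0.3,-0.3,56],[24,-2.2,1.4,0,-0.3,-0.3,56],[30,-2.2,1.4,0,-0.3,-0.3,56],[36,-2.2,1.4,0,-0.3,-0.3,56],[42,-2.2,1.4,0,-0.3,-0.3,56],[48,-2.2,1.4,0,-0.3,-0.3,56]]]'
python3 - <<'E'
from h import *
to(sh-.075*bx,Rb)
E
```

```text
time: 29.55
position: [0.4562, 0.1932, 0.1207]
tool_rot: [2.95, 1.076, -0.003]
ft_force: [0.5, 0.0, -2.3]
grip_width: 0.732
grip_force: 45.0
jog [ 6.2  0.  -0.3] [0.  0.1 0.1] tcp [0.461  0.1972 0.121 ]
```

```bash
python3 -m jog '[[[2,0,0,0,0,0,56],[4,0,0,0,0,0,56],[6,0,0,0,0,0,56],[8,0,0,0,0,0,56],[9,0,0,0,0,0,56],[10,0,0,0,0,0,56],[11,0,0,0,0,0,56],[11,0,0,0,0,0,56]]]'
python3 - <<'E'
from h import *
to(sh-.075*bx,Rb)
E
```

```text
time: 30.35
position: [0.4633, 0.1991, 0.1205]
tool_rot: [2.95, 1.075, -0.008]
ft_force: [-4.1, -3.2, 0.4]
grip_width: 0.727
grip_force: 45.0
jog [-3.   0.  -0.5] [-0.   0.3  0. ] tcp [0.461  0.1972 0.121 ]
```

Contact occurs at the same 3 mm offset as the other two parts. A light push, then release and retreat.

```bash
python3 -m jog '[[[2,0,0,0,0,0,56],[-1,0,0,0,0,0,56],[-1,0,0,0,0,0,66],[-1,0,0,0,0,0,76],[-1,0,0,0,0,0,87],[-1,0,0,0,0,0,87],[-1,0,-20,0,0,0,87],[-1,0,-50,0,0,0,87],[-5,30,-100,0,0,0,87],[-30,70,-140,0,0,0,87]]]'
python3 -m jog '[[[-40,40,-20,0,0,0,87],[-80,80,-20,0,0,0,87],[-120,120,-20,0,0,0,87],[-150,150,-20,0,0,0,87],[-150,150,-20,0,0,0,87],[-150,150,-20,0,0,0,87],[-150,150,-20,0,0,0,87]]]'
python3 - <<'E'
from h import *
d=cam('scene');save('sc5.png',cv2.resize(d['image'][130:220,340:440],None,fx=6,fy=6,interpolation=cv2.INTER_CUBIC))
P=(cloud(d)[130:225,340:430].reshape(-1,3)-sh); I=d['image'][130:225,340:430].reshape(-1,3).astype(int)
x,y,z=P@bx,P@by,P[:,2]; m=(np.hypot(y,z)<.036)&(z>0)&(x<.02)
print('stack far end x',np.percentile(x[m],[0,1,3]).round(4)); k=m&(I.max(1)<70); print('tyre',np.percentile(x[k],[5,50,95]).round(4))
E
```

```text
time: 31.35
position: [0.4848, 0.1435, 0.2497]
tool_rot: [2.948, 1.083, 0.001]
ft_force: [0.9, 0.1, 0.9]
grip_width: 0.996
grip_force: 0.0
time: 32.05
position: [0.4661, -0.0688, 0.268]
tool_rot: [2.951, 1.077, -0.002]
ft_force: [0.9, 0.0, -0.1]
grip_width: 1.003
grip_force: 0.0
stack far end x [-0.0945 -0.0902 -0.0867]
tyre [-0.0436 -0.0372 -0.0265]
```

View pics/sc5.png

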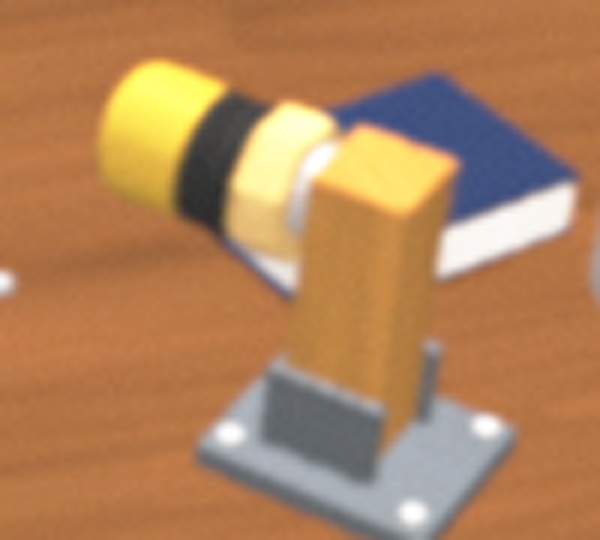

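The spacer (280,180), wheel (222,160) and cap (160,135) are stacked tight against the collar with no gaps. The cap's far end measures about 95 mm from the shoulder, and 96 mm is fully home.

```bash
python3 -c "
from bench import ctrl; print(ctrl.close_job())"
```

```text
the job is handed in; nothing more can be done
None
```

The spacer, wheel and cap are fully home on the axle with no visible gaps. All three are released, the bystanders were not touched, and the job was handed in at about 32 s; no verdict came back.

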